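# Serve the sesame brittle from under its fly hood with a spatula

## Task

Slide the clear hood of the sweet server all the way back to its stop and leave it there, then slide the spatula under the square of sesame brittle, lift it clear and set it gently, flat and squarely, on the middle of the two-bar rack on the lazy susan. Draw the spatula out and lay it down level on the carrom board, blade down. The brittle must never be touched or gripped by the fingers and must not be pressed hard or dropped, and the jar, bowl, spoon holder, striker, carrom men and cup must be left where they are, upright.

Things in the scene. Friction and masses are not known exactly. Their poses are not given: they have to be found in the camera images.
- spatula: Serving spatula, 260 mm long. Origin: centre of the underside of its flat steel blade, 90 mm long (own x, -45 to 45), 56 wide (y), 3 thick (z 0 to 3), pointing to own +x; z up. A neck slopes up from x = -45 to a straight dark wooden handle, 20 wide (y), z 35 to 57, x -75 to -215. A wire foot, 46 wide, at x = -200 reaches down to z = 0: it stands level by itself. 0.14 kg.
- spatula_grip (a point): Place to grip the spatula: middle of the handle's section, at (-125, 0, 46) mm in the spatula's frame; same axes as the spatula.
- brittle: Square slab of sesame brittle, caramel brown with pale seeds, 92 x 92 x 9 mm, about 0.1 kg. Origin: centre of its underside; x and y along its sides, z up. It starts under the clear hood, lying on the two bars of the server.
- server: Sweet server: fixed wooden stand. Origin on the board under the middle of the slab's place; base 20 mm thick, own x -70 to 195, y -70 to 70 mm; z up. Around the field the carrom board has a frame 18 mm high. A wooden end board 60 mm high stands at x = -70 to -60; the clear hood slides along own x.
- server_bars (a point): Midway between the server's two support bars, at their tops: 36 mm above the board, 16 above the base; z up. Bars run along own y (-48 to 48) at x = -47 to -36 and 36 to 47: the channel between is 72 wide, 16 high, open at both ends; enter from -y, moving to +y. A 6 mm high stub on each bar's +y end stops the slab from sliding off.
- hood (a joint): How far the clear hood has slid along the server's +x: 0 = over the slab, 0.125 m = back against its stop. About 1.5 N friction; stays where left. Hood 118 (x) by 130 mm (y), centred at server x = joint value, top 61 mm above the board, walls on its +x, -y and +y sides. Fully back, the slab is free from above and from both y sides.
- hood_knob (a point): Round dark wooden knob on the hood, 24 mm in diameter, gripped between 71 and 93 mm (its top) above the board; this point is on its axis, 84 mm above the board and 23 mm above the hood's top. Axes as the server's: the hood slides along own +x.
- susan: Lazy susan: pale beech disc, 330 mm in diameter, its top 54 mm above the board (underside 40), turning stiffly (0.3 N m) about its upright axis. Origin: on the axis at the board; the rack's middle is at own (0, -85, 72) mm; z up.
- rack (a point): Middle of the two-bar wooden rack fixed on the lazy susan, at the bars' tops: 72 mm above the board, 18 above the disc; z up. Bars run along own y (-55 to 55), each 22 wide at x = -58 to -36 and 36 to 58: the channel between is 72 wide, 18 high, open at both ends. Own -y points outward over the disc's rim; towards +y stand the jar, bowl and spoon holder.
- jar: Glass jar with a steel screw-top lid, 68 mm in diameter, 100 mm tall, on the lazy susan. Origin: centre of its underside. Leave alone.
- bowl: Orange plastic bowl, 100 mm in diameter, 45 mm tall, on the lazy susan. Origin: centre of its underside. Leave alone.
- holder: Round steel spoon holder, 56 mm in diameter, 85 mm tall, on the lazy susan. Origin: centre of its underside. Leave alone.
- striker: Yellow carrom striker, disc 41 mm in diameter, 10 mm thick, on the board. Origin: centre of its underside. Leave alone.
- man_a: Pale wooden carrom man, disc 32 mm in diameter, 8 mm thick, on the board. Origin: centre of its underside. Leave alone.
- man_b: Black carrom man, disc 32 mm in diameter, 8 mm thick, on the board. Origin: centre of its underside. Leave alone.
- cup: White mug, 72 mm in diameter, 70 mm tall, on the near left of the board. Origin: centre of its underside. Leave alone.

How it is judged:
By the outcome, as a careful person would: the job done as asked, in the order asked, and still so for the second after the job is handed in, with the robot touching nothing.
It also fails if it takes over 67 s, if anything falls off the work surface, if the arm or the gripper's body presses on something with over 40 N, if the wrist force passes 120 N, or if a joint passes its speed limit or range.

## Robot

A 6-joint arm with a two-finger parallel gripper is mounted at the origin on the work surface. World frame = base frame: x ahead of the robot, y to its left, z up, the work surface at z = 0. Lengths are in m, angles in rad, forces in N, time in s.
With the tool pointing down it reaches from about 0.35 to 0.775 m from the base axis. Payload 7.3 kg.
Tool frame: the origin (TCP) lies at the very end of the fingers, on their centre line; the grasp point (between the pads) lies 19 mm behind it; z points along the fingers, x is the direction in which the jaws open and shut, and the axes are right-handed (so a half turn about z gives the same grasp; the last joint's range is limited). The gripper opens to 92 mm and grips with 3 to 60 N. Pads are 19 mm wide; open, the fingers measure 130 mm over their backs; the gripper's body (75 mm by 190 mm) begins 47 mm behind the grasp point.
Start: joints at [-1.353, 0.342, 1.524, -0, 1.275, -0.146], TCP at [0.187, -0.491, 0.227] pointing down, gripper open.
Joint ranges: [-2.53, 2.53], [-0.77, 2.02], [0.04, 2.7], [-1, 4.14], [0.28, 2.66], [-3.11, 3.11]. Speed limits (rad/s): [2.57, 2.57, 3.14, 3.14, 3.14, 3.14].

## Interface

Orientations are given as [roll, pitch, yaw] about the fixed x, y, z axes, in that order (R = Rz(yaw) Ry(pitch) Rx(roll)).
In Python, from cell import robot, read_camera, nets gives the robot as it stands. The module is installed in compiled form; this text tells all that it offers.
- The arm moves only by the tool carry_out, never from a script. Its arguments are lists of equal length, an entry for each row: "translation": the shift along the tool's x, y, z in m, a list of three; "turn": the turn, a rotation vector about the tool's x, y, z in rad, a list of three; "gripper": the gripper's target within -1 to 1 (shut at 1, half-way at 0, fully open at -1). A call has 1 to 10 rows; each row shifts and turns the commanded pose from where the row before left it, along the tool's axes as they then stand; what a row does not reach is not made up. A row lasts 1/10 s, in which the tool goes at most 50 mm and 8.59 degrees, less where a joint would pass 70% of its speed; a pose out of reach is approached as far as the arm can. A call with a gripper value outside its range is refused whole. The fingers move at their own pace and stop on an object; "squeeze" is the grip in N (left out, the last holds). Time passes only in rows, so rows that do not move let the fingers close. It gives the time, the measured TCP pose, the force and the opening at its end, in the units of the state.
- robot.observe(): the state, without advancing time (a new reading comes with each control period).
- read_camera(name): name is "side" or "top"; returns a dict with "img" (480x640x3 uint8, red, green, blue), "fx", "fy", "cx", "cy" (pixels), "world_from_camera" (4x4, takes a point from camera to world coordinates). Camera axes: x right, y down, z forward; pixel columns grow to the right and rows downward; lengths in m; the calibration is good to about 2 mm. A picture is of the moment at which its call begins. There is no depth.
- robot.hand_in(): hands the job in, once; it reports no verdict.
Trained networks look in a picture, given as the dict that the camera call returned (one of the last four; its "shot" number tells which), for a name from the list of things; names that differ only in an ending like _2 or _b are one class to them, and where a whole thing is asked for, a point or a joint stands for the part that bears it (a point fixed in the world has none). Each returns a list of dicts, best first, with "score" (0 to 1); they miss things now and then, are a little off and sometimes report something else, mostly with a low value. They report only what shows in the picture. A call takes as long as a camera call.
- nets.regions_of(picture, name): "region" (480x640 bool, what is visible of it) and "pixel" ([column, row] in pixels, amid what is visible of it).
- nets.tip_of(picture, name): "pixel" ([column, row] in pixels: a listed point, or the origin of a listed thing).
The state is a dict: "time": time; "qpos": joint angles; "qvel": joint speeds; "joint_efforts": joint torques, N m; "tool_pos": TCP position; "tool_rot": TCP orientation; "contact_force": force on the tool from outside, world axes, zero at the start; "torque": the same for the moment, N m; "opening": finger opening in m.
Only numpy, scipy, OpenCV 4.12 (cv2) and the standard library are available. Lean on these libraries where they do the work, as an engineer would, in place of code of your own. Each camera call takes 0.05 s, during which the arm holds its last target. There are 200 camera calls.

## Working session

There is one attempt and no reset: what is moved stays moved. The work goes in short steps, Python scripts to look and compute and a tool call to move; the robot and the scene stay as the last step left them, time stands still between calls to the robot, and variables do not carry over. Pictures are saved under pics/ and viewed, about 8 in all and at most 12, crops included, and the job is handed in when it is done.

Besides the shell and the picture viewer there is one more tool, called after "Request:" as a command line: name --argument value ..., lists and objects as JSON in quotes. carry_out: Moves the arm, as the interface text tells. Its arguments: {"type":"object","properties":{"translation":{"type":"array","items":{"type":"array","items":{"type":"number"}}},"turn":{"type":"array","items":{"type":"array","items":{"type":"number"}}},"gripper":{"type":"array","items":{"type":"number"}},"squeeze":{"type":"number"}},"required":["translation","turn","gripper"]}

```bash
mkdir -p pics; cat > h.py <<'E'
import numpy as np, cv2
from cell import robot, read_camera, nets
from scipy.spatial.transform import Rotation as R
def ray(p,px):
    T=p["world_from_camera"]; d=np.array([(px[0]-p["cx"])/p["fx"],(px[1]-p["cy"])/p["fy"],1.]); return T[:3,3],T[:3,:3]@d
def atz(p,px,z):
    o,d=ray(p,px); return o+d*(z-o[2])/d[2]
def proj(p,X):
    T=p["world_from_camera"]; c=T[:3,:3].T@(np.asarray(X)-T[:3,3]); return np.array([p["fx"]*c[0]/c[2]+p["cx"],p["fy"]*c[1]/c[2]+p["cy"]])
def save(p,n): cv2.imwrite("pics/"+n,p["img"][...,::-1])
E
python3 - <<'E'
from h import *
for c in ("top","side"):
    p=read_camera(c); save(p,c+"0.png"); print(c,p["fx"],np.round(p["world_from_camera"],3).tolist())
    for n in "spatula spatula_grip brittle server server_bars hood_knob susan rack jar bowl holder striker man_a man_b cup".split():
        print(n,[(np.round(d["pixel"]).tolist(),round(d["score"],2)) for d in nets.tip_of(p,n)][:2])
print(robot.observe())
E
```

```text
top 436.86989905604906 [[0.023, -0.999, 0.039, 0.437], [-1.0, -0.023, -0.018, 0.005], [0.019, -0.038, -0.999, 0.968], [0.0, 0.0, 0.0, 1.0]]
spatula [([488.0, 178.0], 0.95)]
spatula_grip [([500.0, 227.0], 0.6), ([310.0, 244.0], 0.43)]
brittle [([389.0, 218.0], 0.88), ([238.0, 181.0], 0.25)]
server [([384.0, 222.0], 0.83)]
server_bars [([386.0, 216.0], 0.67), ([205.0, 187.0], 0.22)]
hood_knob [([392.0, 210.0], 0.56), ([487.0, 177.0], 0.56)]
susan [([204.0, 192.0], 0.96), ([394.0, 212.0], 0.51)]
rack [([237.0, 182.0], 0.67), ([393.0, 212.0], 0.36)]
jar [([169.0, 227.0], 0.8), ([388.0, 219.0], 0.65)]
bowl [([170.0, 150.0], 0.74)]
holder [([138.0, 187.0], 0.71)]
striker [([321.0, 289.0], 0.5), ([170.0, 148.0], 0.36)]
man_a [([310.0, 244.0], 0.49)]
man_b [([310.0, 244.0], 0.49)]
cup [([160.0, 315.0], 0.71)]
side 492.29901363068996 [[-0.81, -0.392, 0.436, -0.028], [-0.586, 0.528, -0.615, 0.737], [0.011, -0.754, -0.657, 0.876], [0.0, 0.0, 0.0, 1.0]]
spatula [([353.0, 186.0], 0.98), ([177.0, 307.0], 0.28)]
spatula_grip [([394.0, 186.0], 0.59)]
brittle [([343.0, 226.0], 0.74)]
server [([341.0,
[... 445 characters left out ...]
10.0], 0.96)]
{'time': 1.6, 'qpos': array([-1.35299673e+00,  3.42005743e-01,  1.52413620e+00, -3.86126062e-06,
        1.27539302e+00, -1.45996114e-01]), 'qvel': array([-2.03410123e-04,  1.27100272e-03,  2.06494855e-04, -2.24193074e-05,
       -1.54415455e-04,  2.59027197e-04]), 'joint_efforts': array([ 9.66755615e-04, -4.31128228e+01, -2.44475341e+01,  7.19606224e-02,
        4.83426265e-02, -7.99170692e-06]), 'tool_pos': array([ 0.18683013, -0.49063608,  0.22672487]), 'tool_rot': array([ 3.14158061e+00, -5.65436763e-05, -1.20699949e+00]), 'contact_force': array([-0.4509985 , -0.40700885, -0.05621834]), 'torque': array([-0.025583  , -0.04309255, -0.00794775]), 'opening': 0.0921807319962913}
```

View pics/top0.png

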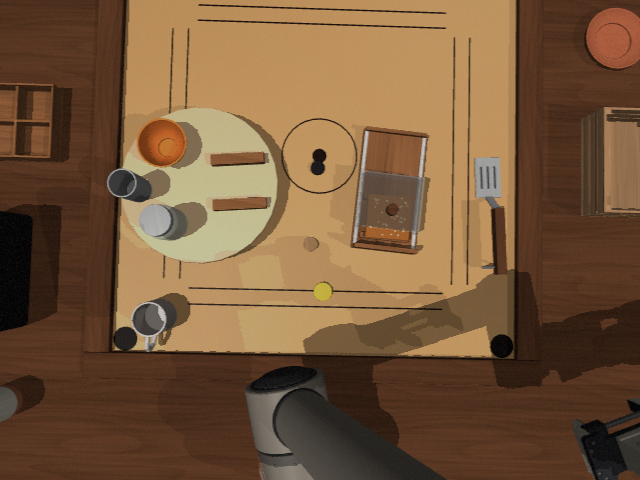

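View pics/side0.png

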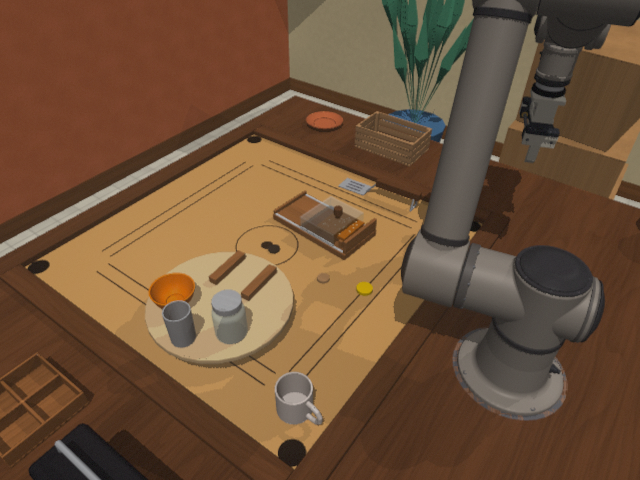

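The top view shows the spatula at right (blade ~488,178, handle to ~502,270) and the hooded server at (388,205), with its end board near the robot. The rack bars are at (238,158) and (240,204). The side view agrees. Next I triangulate and fit the yaws.

```bash
python3 - <<'E'
from h import *
P=read_camera("top"),read_camera("side")
def tri(a,b):
    A=np.zeros((3,3));v=np.zeros(3);L=[]
    for p,x in zip(P,(a,b)):
        o,d=ray(p,x);d=d/np.linalg.norm(d);M=np.eye(3)-np.outer(d,d);A+=M;v+=M@o;L.append((o,M))
    X=np.linalg.solve(A,v);return X,max(np.linalg.norm(M@(X-o)) for o,M in L)
for n in "spatula spatula_grip brittle server server_bars hood_knob susan rack jar bowl holder striker man_a cup".split():
    t=[nets.tip_of(p,n) for p in P]
    if all(t):
        X,e=tri(t[0][0]["pixel"],t[1][0]["pixel"]);print(n,np.round(X*1e3).tolist(),"err",round(e*1e3,1),[np.round(q[0]["pixel"],1).tolist() for q in t])
p=P[0]
for n in ("spatula","spatula_grip","server","hood","rack","brittle"):
    for d in nets.regions_of(p,n)[:2]:
        m=d["region"].astype(np.uint8); print(n,round(d["score"],2),m.sum(),cv2.minAreaRect(cv2.findNonZero(m)) if m.sum() else 0)
im=p["img"][...,::-1]
a=cv2.resize(im[110:270,340:440],None,fx=4,fy=4,interpolation=cv2.INTER_CUBIC)[:600]
b=cv2.resize(im[140:290,460:520],None,fx=4,fy=4,interpolation=cv2.INTER_CUBIC)
c=np.zeros((600,640,3),np.uint8);c[:,:400]=a;c[:,400:640]=b
cv2.imwrite("pics/crop1.png",c)
E
```

```text
spatula [627.0, -375.0, 11.0] err 0.9 [[486.8, 178.8], [354.8, 184.5]]
spatula_grip [513.0, -395.0, 36.0] err 3.4 [[499.3, 228.1], [392.4, 187.3]]
brittle [530.0, -155.0, 27.0] err 0.7 [[388.5, 219.5], [341.7, 227.9]]
server [532.0, -157.0, -13.0] err 0.8 [[386.5, 220.1], [340.8, 238.2]]
server_bars [537.0, -149.0, 37.0] err 6.1 [[385.3, 212.7], [340.9, 225.1]]
hood_knob [547.0, -155.0, 71.0] err 0.0 [[392.2, 209.0], [337.4, 212.7]]
susan [594.0, 249.0, -5.0] err 0.7 [[205.6, 186.9], [222.4, 315.3]]
rack [596.0, 169.0, 70.0] err 2.3 [[236.4, 182.3], [241.0, 272.6]]
jar [503.0, 306.0, 56.0] err 0.8 [[169.4, 225.0], [231.3, 332.7]]
bowl [666.0, 316.0, 38.0] err 1.5 [[170.8, 150.1], [175.1, 306.4]]
holder [575.0, 372.0, 51.0] err 0.2 [[139.8, 190.4], [184.1, 338.1]]
striker [529.0, -208.0, -243.0] err 37.5 [[384.9, 216.9], [359.8, 287.1]]
man_a [470.0, 14.0, 7.0] err 5.0 [[308.5, 243.3], [325.7, 277.3]]
cup [346.0, 195.0, 385.0] err 17.3 [[161.1, 314.7], [335.4, 209.3]]
spatula 0.88 2019 ((490.68310546875, 215.84498596191406), (118.26258087158203, 26.676559448242188), 84.73760223388672)
[... 207 characters left out ...]
erver 0.85 7492 ((389.53753662109375, 189.66671752929688), (66.67936706542969, 123.11089324951172), 6.418786525726318)
server 0.38 1404 ((162.91177368164062, 221.35296630859375), (48.99219512939453, 34.1975212097168), 14.03624439239502)
hood 0.93 3543 ((389.5614318847656, 201.47781372070312), (64.43795013427734, 56.90168762207031), 6.709836959838867)
hood 0.53 413 ((385.9705505371094, 233.38232421875), (42.79663848876953, 10.123937606811523), 4.398705959320068)
rack 0.77 14956 ((199.2576141357422, 186.14340209960938), (152.19578552246094, 156.47802734375), 49.08561706542969)
brittle 0.69 405 ((386.3118591308594, 233.88119506835938), (43.38362121582031, 10.049875259399414), 5.710593223571777)
```

View pics/crop1.png

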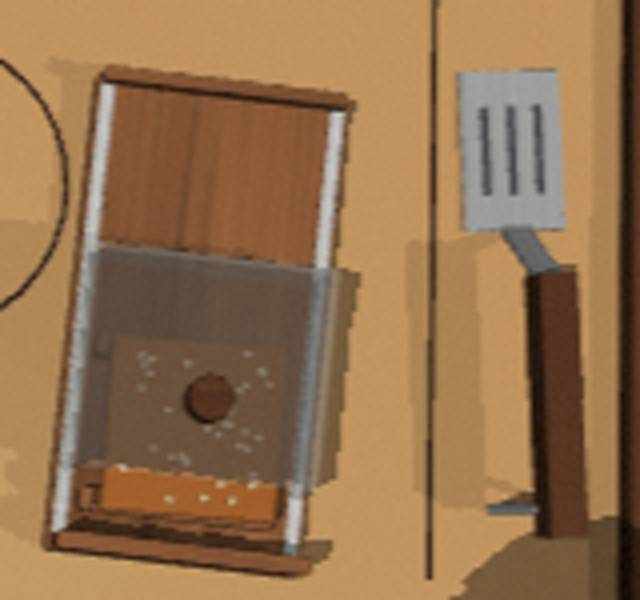

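```bash
python3 - <<'E'
from h import *
p=read_camera("top")
def w(x,y,z): return atz(p,(340+x/4,110+y/4),z)*1e3
def s(x,y,z): return atz(p,(460+(x-400)/4,140+y/4),z)*1e3
def yaw(a,b): return round(np.degrees(np.arctan2(b[1]-a[1],b[0]-a[0])),2)
nl,nr=w(45,548,.06),w(308,575,.06); print("near edge",nl.round(),nr.round(),np.linalg.norm(nl-nr),yaw(nr,nl)-90)
for z in(.05,): print("rails",yaw(w(60,530,z),w(112,85,z)),yaw(w(292,550,z),w(338,110,z)))
fl,fr=w(105,65,.03),w(352,95,.03);print("far",fl.round(),fr.round(),np.linalg.norm(fl-fr),yaw(fr,fl)-90)
h=[w(*c,.061) for c in((92,248),(335,268))];print("hood far edge",[a.round() for a in h],yaw(h[1],h[0])-90)
print("knob top",w(210,397,.093).round())
c=[s(*q,.003) for q in((458,72),(558,70),(565,230),(465,230))];print("blade",np.mean(c,0).round(1),yaw((c[2]+c[3])/2,(c[0]+c[1])/2),[np.round(np.linalg.norm(c[i]-c[i-1])) for i in range(4)])
a,b=s(552.5,268,.057),s(563,537,.057);print("handle",a.round(),b.round(),yaw(b,a),np.linalg.norm(a-b))
# rack bars
hsv=cv2.cvtColor(p["img"],cv2.COLOR_RGB2HSV);sub=np.zeros((480,640),np.uint8);sub[140:225,195:290]=1
m=((hsv[...,2]<150)&(hsv[...,1]>120)).astype(np.uint8)*sub
n,l,st,ce=cv2.connectedComponentsWithStats(m)
for i in range(1,n):
    if st[i,4]>100:
        r=cv2.minAreaRect(cv2.findNonZero((l==i).astype(np.uint8)));q=cv2.boxPoints(r);print("bar",st[i],[atz(p,x,.072).round(4)[:2].tolist() for x in q])
im=p["img"][...,::-1]
cv2.imwrite("pics/crop2.png",cv2.resize(im[135:235,190:290],None,fx=6,fy=6,interpolation=cv2.INTER_CUBIC))
E
```

```text
near edge [467. -73.  60.] [ 456. -210.   60.] 138.0433066295967 -4.519999999999996
rails -5.53 -5.14
far [ 731. -103.   30.] [ 718. -238.   30.] 135.69891531073557 -5.359999999999999
hood far edge [array([624., -94.,  61.]), array([ 617., -222.,   61.])] -3.2099999999999937
knob top [ 544. -152.   93.]
blade [ 630.9 -380.7    3. ] 2.99 [np.float64(89.0), np.float64(57.0), np.float64(90.0), np.float64(56.0)]
handle [ 558. -381.   57.] [ 417. -388.   57.] 2.66 141.60420725089395
bar [264 140  26  85 909] [[0.683, 0.1133], [0.6861, 0.0645], [0.5115, 0.0539], [0.5086, 0.1023]]
bar [211 152  54  14 623] [[0.6506, 0.2222], [0.659, 0.1133], [0.6346, 0.1114], [0.6263, 0.2203]]
bar [213 197  54  14 593] [[0.5575, 0.2152], [0.566, 0.1061], [0.5429, 0.1042], [0.5344, 0.2133]]
```

View pics/crop2.png

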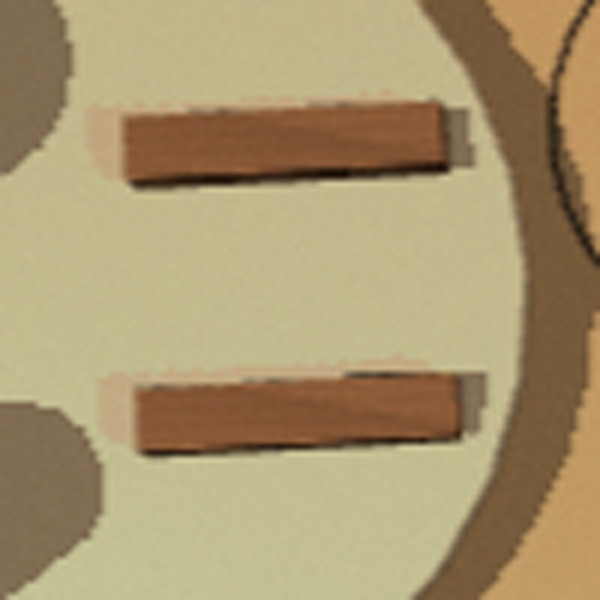

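Rack bars are seen at crop (285,143) and (298,413), giving the rack's middle ≈ (0.597, 0.163) at yaw +4.4°. The server is at ≈ (0.531, -0.148), yaw -5°, and the spatula at (0.631, -0.381), yaw 2.8°. The board is at z≈0. Next I move above the knob.

Request:
carry_out --translation '[[-0.016, -0.038, 0], [-0.016, -0.038, 0], [-0.016, -0.038, 0], [-0.016, -0.038, 0], [-0.016, -0.038, 0], [-0.016, -0.038, 0], [-0.016, -0.038, 0], [-0.016, -0.038, 0], [-0.016, -0.038, 0], [-0.016, -0.038, 0]]' --turn '[[0, 0, 0], [0, 0, 0], [0, 0, 0], [0, 0, 0], [0, 0, 0], [0, 0, 0], [0, 0, 0], [0, 0, 0], [0, 0, 0], [0, 0, 0]]' --gripper '[-1, -1, -1, -1, -1, -1, -1, -1, -1, -1]'

```text
time: 4.45
tool_pos: [0.4861, -0.2046, 0.2269]
tool_rot: [-3.141, -0.0, -1.207]
contact_force: [0.8, -0.2, -0.4]
opening: 0.0915
```

Request:
carry_out --translation '[[-0.016, -0.038, 0], [-0.015, -0.037, 0], [0, 0, 0], [0, 0, 0], [0, 0, 0], [0, 0, 0], [0, 0, 0], [0, 0, 0], [0, 0, 0], [0, 0, 0]]' --turn '[[0, 0, 0], [0, 0, 0], [0, 0, -0.14], [0, 0, -0.14], [0, 0, -0.14], [0, 0, -0.14], [0, 0, -0.14], [0, 0, -0.14], [0, 0, -0.14], [0, 0, -0.14]]' --gripper '[-1, -1, -1, -1, -1, -1, -1, -1, -1, -1]'

```text
time: 5.45
tool_pos: [0.5441, -0.1502, 0.2267]
tool_rot: [3.142, 0.0, -0.081]
contact_force: [1.0, -0.4, 0.4]
opening: 0.0917
```

Request:
carry_out --translation '[[0, 0, 0.04], [0, 0, 0.04], [0, 0, 0.03], [0, 0, 0.025], [0, 0, 0.015], [0, 0, 0.006], [0, 0, 0], [0, 0, 0], [0, 0, 0], [0, 0, 0]]' --turn '[[0, 0, 0], [0, 0, 0], [0, 0, 0], [0, 0, 0], [0, 0, 0], [0, 0, 0], [0, 0, 0], [0, 0, 0], [0, 0, 0], [0, 0, 0]]' --gripper '[-1, -1, -1, -1, -1, -1, 0.4, 0.4, 0.4, 0.4]' --squeeze 8

```text
time: 6.45
tool_pos: [0.5446, -0.1504, 0.0716]
tool_rot: [3.141, -0.002, -0.087]
contact_force: [0.3, 0.8, -0.2]
opening: 0.0643
```

Request:
carry_out --translation '[[0, 0, 0], [0, 0, 0], [0, 0, 0], [0, 0, 0], [0, 0, 0]]' --turn '[[0, 0, 0], [0, 0, 0], [0, 0, 0], [0, 0, 0], [0, 0, 0]]' --gripper '[0.8, 0.8, 0.8, 0.8, 0.8]'

```text
time: 6.95
tool_pos: [0.544, -0.1503, 0.0707]
tool_rot: [3.142, 0.0, -0.087]
contact_force: [-3.1, 0.5, 0.3]
opening: 0.0244
```

Request:
carry_out --translation '[[0.01, 0, 0], [0.018, 0, 0], [0.018, 0, 0], [0.018, 0, 0], [0.016, 0, 0], [0.012, 0, 0], [0.008, 0, 0], [0, 0, 0]]' --turn '[[0, 0, 0], [0, 0, 0], [0, 0, 0], [0, 0, 0], [0, 0, 0], [0, 0, 0], [0, 0, 0], [0, 0, 0]]' --gripper '[0.8, 0.8, 0.8, 0.8, 0.8, 0.8, 0.8, 0.8]'

```text
time: 7.75
tool_pos: [0.6412, -0.159, 0.0704]
tool_rot: [3.141, 0.009, -0.087]
contact_force: [-15.5, -0.6, 10.6]
opening: 0.0358
```

Request:
carry_out --translation '[[0.004, 0, 0], [0.004, 0, 0], [0.003, 0, 0], [0, 0, 0]]' --turn '[[0, 0, 0], [0, 0, 0], [0, 0, 0], [0, 0, 0]]' --gripper '[0.8, 0.8, 0.8, 0.8]'

```text
time: 8.15
tool_pos: [0.6512, -0.1599, 0.0703]
tool_rot: [-3.142, 0.01, -0.087]
contact_force: [-16.0, -0.4, 8.8]
opening: 0.0556
```

```bash
python3 - <<'E'
from h import *
a=read_camera("top");b=read_camera("side");print(robot.observe()["contact_force"])
A=cv2.resize(a["img"][100:270,330:450],None,fx=3.5,fy=3.5);B=cv2.resize(b["img"][120:270,260:390],None,fx=2.9,fy=2.9)
c=np.zeros((600,800,3),np.uint8);c[:A.shape[0],:A.shape[1]]=A;c[:B.shape[0],420:420+B.shape[1]]=B[:,:380]
cv2.imwrite("pics/hood1.png",c[...,::-1])
E
```

```text
[-16.29594427  -0.99097946   8.48456181]
```

View pics/hood1.png

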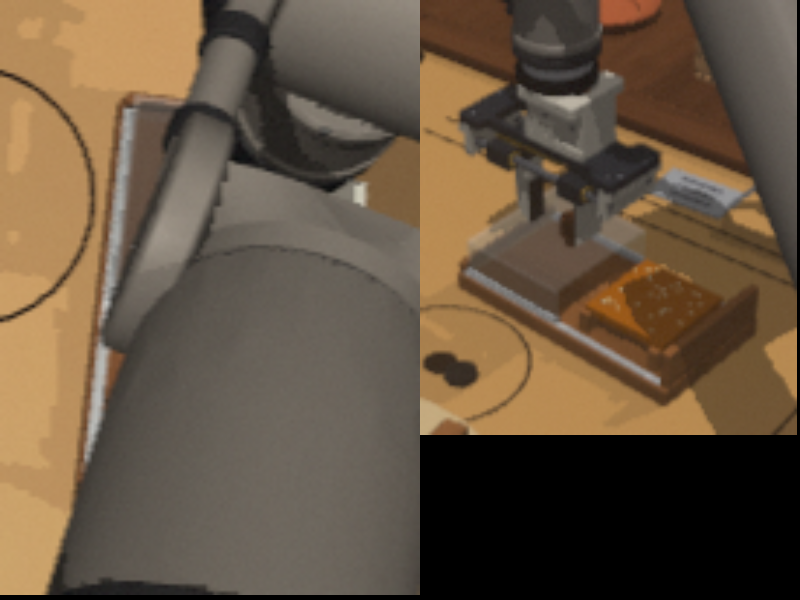

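Side view: the hood is at the far end with the near finger pressing the knob (~570,225), and the slab is free. I release, rise and look from above.

Request:
carry_out --translation '[[-0.004, 0, 0], [0, 0, 0], [0, 0, 0], [0, 0, 0], [0, 0, -0.02], [0, 0, -0.04], [0, 0, -0.045]]' --turn '[[0, 0, 0], [0, 0, 0], [0, 0, 0], [0, 0, 0], [0, 0, 0], [0, 0, 0], [0, 0, 0]]' --gripper '[-1, -1, -1, -1, -1, -1, -1]'

```text
time: 8.95
tool_pos: [0.6502, -0.1592, 0.1754]
tool_rot: [-3.141, 0.003, -0.087]
contact_force: [0.2, -0.6, 0.5]
opening: 0.0917
```

Request:
carry_out --translation '[[0, 0.03, -0.03], [-0.02, 0.04, 0], [-0.02, 0.04, 0], [-0.02, 0.04, 0], [-0.02, 0.04, 0], [-0.02, 0.04, 0], [0, 0, 0]]' --turn '[[0, 0, 0.14], [0, 0, 0.14], [0, 0, 0.14], [0, 0, 0.14], [0, 0, 0.14], [0, 0, 0.14], [0, 0, 0.14]]' --gripper '[-1, -1, -1, -1, -1, -1, -1]'

```text
time: 9.65
tool_pos: [0.463, -0.3149, 0.2059]
tool_rot: [3.14, 0.001, -1.077]
contact_force: [0.4, 1.0, -0.5]
opening: 0.0918
```

```bash
python3 - <<'E'
from h import *
a=read_camera("top")
A=cv2.resize(a["img"][110:270,340:470],None,fx=4,fy=4,interpolation=cv2.INTER_CUBIC)[:600]
cv2.imwrite("pics/hood2.png",A[...,::-1])
E
```

```text
(no output)
```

View pics/hood2.png

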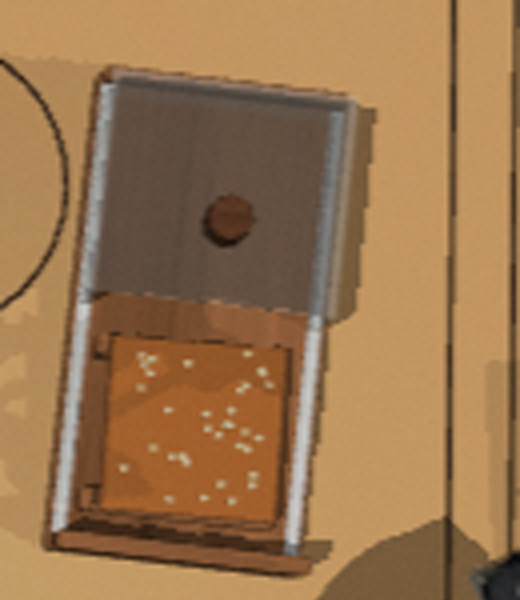

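The hood now reaches the far end board (crop 107,75 to 352,100). The slab is fully uncovered, with corners (112,337), (292,348), (278,523) and (100,512).

```bash
python3 - <<'E'
from h import *
p=read_camera("top")
def w(x,y,z): return atz(p,(340+x/4,110+y/4),z)*1e3
c=[w(*q,.045) for q in((112,337),(292,348),(278,523),(100,512))]
print("slab",np.mean(c,0).round(1),[np.linalg.norm(c[i]-c[i-1]).round(1) for i in range(4)])
for a,b in((3,0),(2,1),(1,0),(2,3)):
    d=c[b]-c[a];print(np.degrees(np.arctan2(d[1],d[0])).round(2))
print("knob",w(230,217,.093).round(1))
h=[w(*q,.061) for q in((92,297),(322,315),(352,100),(107,80))];print([q.round() for q in h])
hsv=cv2.cvtColor(p["img"],cv2.COLOR_RGB2HSV)
s=robot.observe();print(s["tool_pos"],s["tool_rot"],s["time"])
g=nets.tip_of(p,"spatula_grip");print(g[:1],[atz(p,x["pixel"],.046) for x in g[:1]])
E
```

```text
slab [ 531.7 -152.8   45. ] [np.float64(93.4), np.float64(96.2), np.float64(93.7), np.float64(94.8)]
-2.84
-3.72
87.96
87.82
knob [ 635.2 -160.2   93. ]
[array([598., -95.,  61.]), array([ 592., -215.,   61.]), array([ 706., -230.,   61.]), array([ 713., -100.,   61.])]
[ 0.46660081 -0.31403401  0.20625123] [-3.14101951e+00 -1.00784630e-03 -1.07026895e+00] 9.75
[{'pixel': [498.2, 230.6], 'score': 0.89}] [array([ 0.50922423, -0.38653956,  0.046     ])]
```

Request:
carry_out --translation '[[0.028, 0, 0], [0.028, 0, 0], [0.027, -0.0015, 0], [0, 0, 0], [0, 0, 0], [0, 0, 0], [0, 0, 0.005], [0, 0, 0.04], [0, 0, 0.04], [0, 0, 0.02]]' --turn '[[0, 0, 0], [0, 0, 0], [0, 0, 0], [0, 0, 0.14], [0, 0, 0.14], [0, 0, 0.14], [0, 0, 0.034], [0, 0, 0], [0, 0, 0], [0, 0, 0]]' --gripper '[-0.2, -0.2, -0.2, -0.2, -0.2, -0.2, -0.2, -0.2, -0.2, -0.2]'

```text
time: 10.8
tool_pos: [0.5084, -0.3832, 0.0968]
tool_rot: [3.138, 0.004, -1.515]
contact_force: [-1.1, -0.9, -0.7]
opening: 0.0551
```

```bash
python3 - <<'E'
from h import *
b=read_camera("side");s=robot.observe();print(s["tool_pos"],s["tool_rot"],s["opening"])
B=cv2.resize(b["img"][110:270,310:450],None,fx=3.7,fy=3.7,interpolation=cv2.INTER_CUBIC)
cv2.imwrite("pics/grip1.png",B[...,::-1])
E
```

```text
[ 0.50755514 -0.38248908  0.09428171] [ 3.13567317  0.0065314  -1.51543333] 0.055497570780830376
```

View pics/grip1.png

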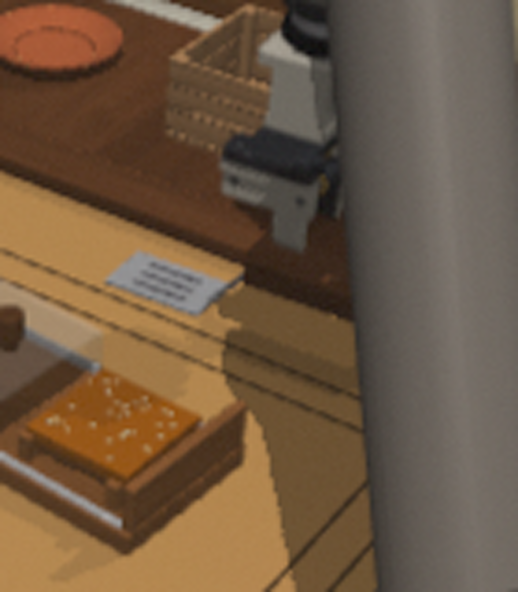

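The gripper hovers above the handle (crop ~295,240), aligned with the blade's line (175,280). I descend and grip.

Request:
carry_out --translation '[[0.002, 0, 0.03], [0, 0, 0.025], [0, 0, 0.01], [0, 0, 0.003], [0, 0, 0], [0, 0, 0], [0, 0, 0], [0, 0, 0], [0, 0, 0]]' --turn '[[0, 0, 0], [0, 0, 0], [0, 0, 0], [0, 0, 0], [0, 0, 0], [0, 0, 0], [0, 0, 0], [0, 0, 0], [0, 0, 0]]' --gripper '[-0.2, -0.2, -0.2, -0.2, 0.9, 0.9, 0.9, 0.9, 0.9]' --squeeze 50

```text
time: 11.75
tool_pos: [0.5087, -0.3873, 0.0333]
tool_rot: [-3.141, -0.0, -1.521]
contact_force: [-0.5, 0.3, 2.7]
opening: 0.0199
```

```bash
python3 - <<'E'
from h import *
s=robot.observe();print(s["tool_pos"],s["tool_rot"],s["opening"],s["contact_force"],s["torque"])
p=read_camera("top");t=nets.tip_of(p,"spatula");print(t[:1],atz(p,t[0]["pixel"],0.0))
for n in("spatula",):
    m=nets.regions_of(p,n)[0]["region"]
    hsv=cv2.cvtColor(p["img"],cv2.COLOR_RGB2HSV)
    q=(m&(hsv[...,1]<70)).astype(np.uint8); r=cv2.minAreaRect(cv2.findNonZero(q));c=np.array([atz(p,x,.003) for x in cv2.boxPoints(r)]);print(q.sum(),c.mean(0),c.round(4).tolist())
E
```

```text
[ 0.50870875 -0.3873139   0.03328082] [-3.14118951e+00 -4.46114779e-04 -1.52086921e+00] 0.019859483277928268 [-0.47506697  0.31769078  2.73015956] [0.28776145 0.00413722 0.51065217]
[{'pixel': [487.4, 176.9], 'score': 0.98}] [ 0.63307951 -0.38076568  0.        ]
1089 [ 0.55273674 -0.38495002  0.003     ] [[0.6741, -0.3476, 0.003], [0.6793, -0.4037, 0.003], [0.4312, -0.422, 0.003], [0.4263, -0.3665, 0.003]]
```

Request:
carry_out --translation '[[0, 0, 0], [0, 0, 0], [0, 0, 0.004], [0, 0, 0.003], [0, 0, 0], [0, 0, 0], [0, 0, 0], [0, 0, 0], [0, 0, 0]]' --turn '[[0, 0, 0], [0, 0, 0], [0, 0, 0], [0, 0, 0], [0, 0, 0], [0, 0, 0], [0, 0, 0], [0, 0, 0], [0, 0, 0]]' --gripper '[0.2, 0.2, 0.2, 0.2, 0.2, 0.9, 0.9, 0.9, 0.9]' --squeeze 55

```text
time: 12.8
tool_pos: [0.5087, -0.3873, 0.0258]
tool_rot: [-3.141, -0.0, -1.521]
contact_force: [-0.4, -0.3, 0.6]
opening: 0.0197
```

Request:
carry_out --translation '[[0, 0, 0], [0, 0, -0.005], [0, 0, -0.02], [0, 0, -0.035], [0, 0, -0.03], [0, 0, -0.01], [0, 0, 0]]' --turn '[[0, 0, 0], [0, 0, 0], [0, 0, 0], [0, 0, 0], [0, 0, 0], [0, 0, 0], [0, 0, 0]]' --gripper '[0.9, 0.9, 0.9, 0.9, 0.9, 0.9, 0.9]'

```text
time: 13.5
tool_pos: [0.5091, -0.3877, 0.1272]
tool_rot: [-3.14, -0.002, -1.521]
contact_force: [0.3, -0.6, -1.9]
opening: 0.0195
```

Request:
carry_out --translation '[[0, 0, 0], [0, 0, 0], [0, 0, 0], [0, 0, 0], [0, 0, 0], [0, 0, 0], [0, 0, 0], [0, 0, 0], [0, 0, 0], [0, 0, 0]]' --turn '[[0, 0, -0.12], [0, 0, -0.147], [0, 0, -0.147], [0, 0, -0.147], [0, 0, -0.147], [0, 0, -0.147], [0, 0, -0.147], [0, 0, -0.147], [0, 0, -0.147], [0, 0, -0.138]]' --gripper '[0.9, 0.9, 0.9, 0.9, 0.9, 0.9, 0.9, 0.9, 0.9, 0.9]'

```text
time: 14.5
tool_pos: [0.5077, -0.3864, 0.1231]
tool_rot: [-3.139, 0.003, -0.081]
contact_force: [-0.5, 0.4, -1.0]
opening: 0.0196
```

Request:
carry_out --translation '[[0, 0.01, 0], [0, 0, 0.02], [0, 0, 0.025], [0, 0, 0.02], [0, 0, 0.005], [0, 0, 0]]' --turn '[[0, 0, 0], [0, 0, 0], [0, 0, 0], [0, 0, 0], [0, 0, 0], [0, 0, 0]]' --gripper '[0.9, 0.9, 0.9, 0.9, 0.9, 0.9]'

```text
time: 15.1
tool_pos: [0.507, -0.3971, 0.0541]
tool_rot: [-3.14, 0.002, -0.089]
contact_force: [0.2, -0.2, -0.9]
opening: 0.0194
```

```bash
python3 - <<'E'
from h import *
s=robot.observe();print(s["tool_pos"],s["tool_rot"],s["contact_force"])
p=read_camera("top");b=read_camera("side")
for x in((365.5,196.25),(362.5,234.25)): print("stub",atz(p,x,.042).round(4))
t=nets.tip_of(p,"spatula");print(t[:1],atz(p,t[0]["pixel"],s["tool_pos"][2]-.0258))
t=nets.tip_of(b,"spatula");print(t[:1],atz(b,t[0]["pixel"],s["tool_pos"][2]-.0258))
A=cv2.resize(p["img"][150:270,340:480],None,fx=5,fy=5,interpolation=cv2.INTER_CUBIC)
B=cv2.resize(b["img"][140:270,270:450],None,fx=4,fy=4,interpolation=cv2.INTER_CUBIC)
cv2.imwrite("pics/entryA.png",A[...,::-1]);cv2.imwrite("pics/entryB.png",B[...,::-1])
E
```

```text
[ 0.50703717 -0.39708218  0.05412385] [-3.13988931e+00  2.26756306e-03 -8.94112302e-02] [ 0.22270536 -0.20113407 -0.87342003]
stub [ 0.5761 -0.1024  0.042 ]
stub [ 0.4948 -0.0976  0.042 ]
[{'pixel': [444.6, 227.0], 'score': 0.67}] [ 0.51560894 -0.27698202  0.02832385]
[{'pixel': [365.3, 211.9], 'score': 0.95}] [ 0.51569471 -0.25306938  0.02832385]
```

View pics/entryA.png

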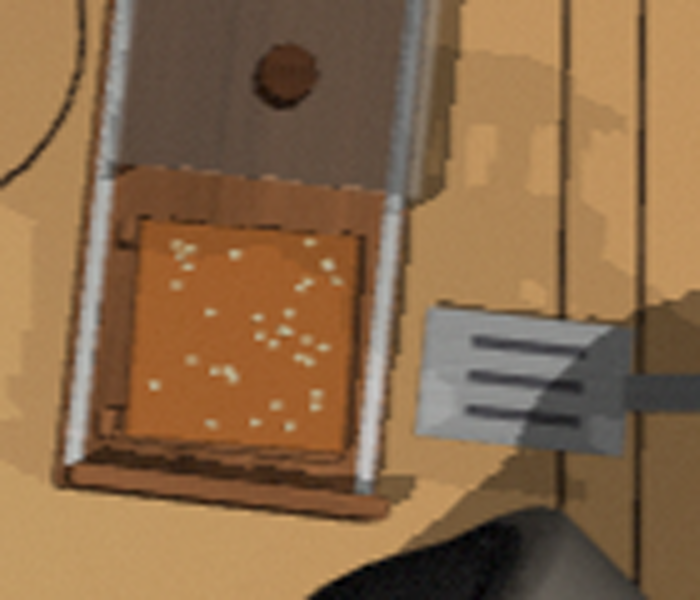

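View pics/entryB.png

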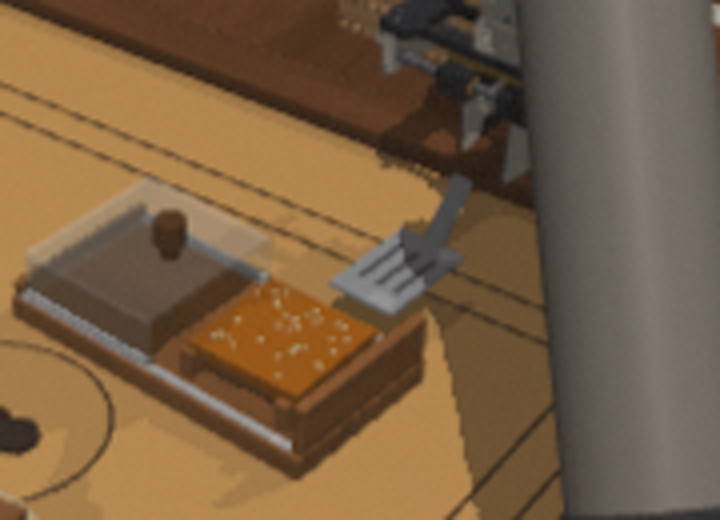

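The blade is level-looking beside the channel, with its tip edge at crop A (430,308)-(415,437). I triangulate its corners.

```bash
cat >> h.py <<'E'
def tri(P,px):
    A=np.zeros((3,3));v=np.zeros(3);e=[]
    for p,x in zip(P,px):
        o,d=ray(p,x);d=d/np.linalg.norm(d);M=np.eye(3)-np.outer(d,d);A+=M;v+=M@o;e.append((o,M))
    X=np.linalg.solve(A,v);return X,max(np.linalg.norm(M@(X-o)) for o,M in e)
E
python3 - <<'E'
from h import *
P=read_camera("top"),read_camera("side")
for a,b in zip(((430,308),(415,437),(635,325),(622,455)),((332,283),(393,313),(400,235),(462,260))):
    X,e=tri(P,((340+a[0]/5,150+a[1]/5),(270+b[0]/4,140+b[1]/4)));print("blade",(X*1e3).round(1),round(e*1e3,1))
# slab top corners as check of bias
for a,b in zip(((138,218),(363,238),(345,455),(125,440)),((187,340),(262,283),(382,333),(297,397))):
    X,e=tri(P,((340+a[0]/5,150+a[1]/5),(270+b[0]/4,140+b[1]/4)));print("slab",(X*1e3).round(1),round(e*1e3,1))
c=np.mean([atz(P[0],(340+a[0]/5,150+a[1]/5),.031) for a in((430,308),(415,437),(635,325),(622,455))],0);print("centre",c)
c=[atz(P[0],(340+a[0]/5,150+a[1]/5),.045) for a in((138,218),(363,238),(345,455),(125,440))];print(np.mean(c,0),[round(float(np.degrees(np.arctan2(*(c[i]-c[j])[[1,0]]))),1) for i,j in((0,3),(1,2),(0,1),(3,2))])
E
```

```text
blade [ 547.5 -236.5   28.1] 0.7
blade [ 491.7 -229.6   31.2] 0.1
blade [ 544.6 -328.7   18.4] 0.7
blade [ 487.3 -321.    25.2] 1.0
slab [ 581.3 -107.    43. ] 0.6
slab [ 580.2 -203.3   33.2] 3.7
slab [ 482.5 -198.3   37.7] 0.6
slab [ 487.4 -102.6   42.9] 0.6
centre [ 0.517068   -0.27728172  0.031     ]
[ 0.53154085 -0.15206476  0.045     ] [-2.3, -3.9, 86.4, 87.5]
```

```bash
python3 - <<'E'
from h import *
P=read_camera("top"),read_camera("side")
def chk(nm,c,yaw,hx,hy,z,A,B):
    r=R.from_euler('z',yaw,degrees=True).as_matrix()
    for k,(sx,sy) in enumerate(((1,1),(1,-1),(-1,-1),(-1,1))):
        X=np.array([*c,z])+r@[sx*hx,sy*hy,0]
        print(nm,(sx,sy),"top",(np.array([340+A[k][0]/5,150+A[k][1]/5])-proj(P[0],X)).round(1),"side",(np.array([270+B[k][0]/4,140+B[k][1]/4])-proj(P[1],X)).round(1))
chk("slab",(.5315,-.152),-3,.046,.046,.045,((138,218),(363,238),(345,455),(125,440)),((187,340),(262,283),(382,333),(297,397)))
chk("blade",(.517,-.277),-5.1,.028,.045,.0313,((430,308),(635,325),(622,455),(415,437)),((332,283),(400,235),(462,260),(393,313)))
E
```

```text
slab (1, 1) top [-0.9 -0.8] side [-0.5  0.7]
slab (1, -1) top [ 1.1 -0.1] side [-2.4  2.1]
slab (-1, -1) top [0.4 0.3] side [0.8 1.7]
slab (-1, 1) top [-0.5  0.6] side [-0.3  0.9]
blade (1, 1) top [0.3 0.5] side [0.9 0.8]
blade (1, -1) top [ 0.1 -0.8] side [-0.9  2.4]
blade (-1, -1) top [ 0.  -0.5] side [-0.9  1.2]
blade (-1, 1) top [-0.1  0.6] side [0.4 0.2]
```

Request:
carry_out --translation '[[0.003, 0, 0], [0, -0.012, 0], [0, -0.016, 0], [0, -0.016, 0], [0, -0.012, 0], [0, 0, 0]]' --turn '[[0, 0, 0], [0, 0, 0], [0, 0, 0], [0, 0, 0], [0, 0, 0], [0, 0, 0]]' --gripper '[0.9, 0.9, 0.9, 0.9, 0.9, 0.9]'

```text
time: 16.1
tool_pos: [0.5159, -0.3391, 0.0558]
tool_rot: [-3.141, 0.001, -0.085]
contact_force: [-0.5, -0.1, -2.2]
opening: 0.0197
```

Request:
carry_out --translation '[[0, -0.008, 0], [0, -0.012, 0], [0, -0.012, 0], [0, -0.012, 0], [0, -0.012, 0], [0, -0.008, 0], [0, -0.002, 0], [0, 0, 0]]' --turn '[[0, 0, 0], [0, 0, 0], [0, 0, 0], [0, 0, 0], [0, 0, 0], [0, 0, 0], [0, 0, 0], [0, 0, 0]]' --gripper '[0.9, 0.9, 0.9, 0.9, 0.9, 0.9, 0.9, 0.9]'

```text
time: 16.9
tool_pos: [0.5215, -0.2757, 0.0558]
tool_rot: [3.141, -0.0, -0.086]
contact_force: [-0.5, -0.5, -1.1]
opening: 0.0196
```

```bash
python3 - <<'E'
from h import *
s=robot.observe();print(s["tool_pos"],s["tool_rot"],s["contact_force"],s["torque"])
p=read_camera("top");b=read_camera("side")
A=cv2.resize(p["img"][150:270,340:480],None,fx=4,fy=4,interpolation=cv2.INTER_CUBIC)
B=cv2.resize(b["img"][150:270,290:400],None,fx=4,fy=4,interpolation=cv2.INTER_CUBIC)
c=np.zeros((960,560,3),np.uint8);c[:480]=A;c[480:,:440]=B;c=cv2.resize(c,None,fx=.62,fy=.62)
cv2.imwrite("pics/under.png",c[...,::-1])
E
```

```text
[ 0.52153087 -0.27568482  0.05582854] [ 3.14123953e+00 -2.21863147e-04 -8.64132337e-02] [-0.4598946  -0.48917188 -1.12939096] [-0.10331692 -0.04658599  0.02611964]
```

View pics/under.png

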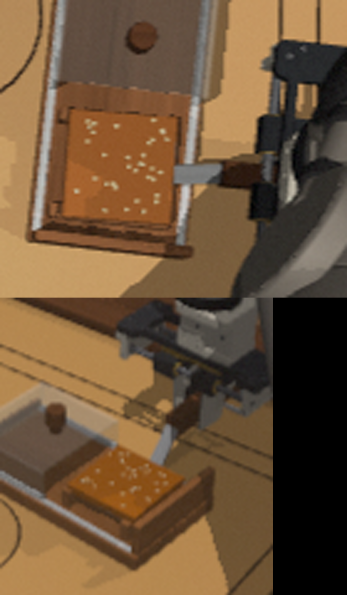

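The blade is wholly under the slab (neck leaves its edge at about 175,172), with no contact force. I lift slowly.

Request:
carry_out --translation '[[0, 0, -0.001], [0, 0, -0.001], [0, 0, -0.001], [0, 0, -0.0015], [0, 0, -0.002], [0, 0, -0.003], [0, 0, -0.004], [0, 0, -0.006], [0, 0, -0.006], [0, 0, 0]]' --turn '[[0, 0, 0], [0, 0, 0], [0, 0, 0], [0, 0, 0], [0, 0, 0], [0, 0, 0], [0, 0, 0], [0, 0, 0], [0, 0, 0], [0, 0, 0]]' --gripper '[0.9, 0.9, 0.9, 0.9, 0.9, 0.9, 0.9, 0.9, 0.9, 0.9]' --squeeze 60

```text
time: 18.0
tool_pos: [0.522, -0.2763, 0.0825]
tool_rot: [3.14, -0.002, -0.087]
contact_force: [-0.6, 0.6, -2.8]
opening: 0.0196
```

```bash
cat > slab.py <<'E'
from h import *
def slab(z):
    P=read_camera("top"),read_camera("side");out=[]
    for p,cc in zip(P,(z,z)):
        d=nets.regions_of(p,"brittle")
        if not d: print("none");continue
        m=d[0]["region"];r=cv2.minAreaRect(cv2.findNonZero(m.astype(np.uint8)))
        q=[(atz(p,x,z)*1e3).round(1)[:2].tolist() for x in cv2.boxPoints(r)]
        print(round(d[0]["score"],2),m.sum(),np.round(d[0]["pixel"],1),"centre@z",(atz(p,d[0]["pixel"],z)*1e3).round(1),q);out.append(d[0]["pixel"])
    if len(out)==2: X,e=tri(P,out);print("tri",(X*1e3).round(1),round(e*1e3,1))
    # orange edges in top view
    p=P[0];hsv=cv2.cvtColor(p["img"],cv2.COLOR_RGB2HSV)
    return P
E
python3 - <<'E'
from slab import *
s=robot.observe();z=s["tool_pos"][2]-.0258+.012;print(s["tool_pos"],s["tool_rot"],s["contact_force"],s["torque"],z);slab(z)
E
```

```text
[ 0.5219626  -0.2763408   0.08253663] [ 3.14035759e+00 -2.01805560e-03 -8.69939541e-02] [-0.58323658  0.5813479  -2.79513248] [-0.24704744 -0.0699079  -0.03263928] 0.06873663152092478
0.75 2000 [391.3 215.4] centre@z [ 533.6 -153.6   68.7] [[489.7, -100.7], [582.6, -106.1], [577.8, -199.3], [484.8, -193.5]]
0.61 839 [340.9 217.2] centre@z [ 529.8 -146.8   68.7] [[572.8, -95.4], [609.4, -201.9], [484.0, -191.9], [455.9, -90.4]]
tri [ 534.6 -154.8   61.6] 0.2
```

Request:
carry_out --translation '[[0, 0, -0.006], [0, 0, -0.012], [0, 0, -0.015], [0, 0, -0.012], [0, 0, -0.0075], [0.001, -0.006, 0], [0.002, -0.012, 0], [0.003, -0.018, 0], [0.0037, -0.022, 0], [0.0037, -0.022, 0]]' --turn '[[0, 0, 0], [0, 0, 0], [0, 0, 0], [0, 0, 0], [0, 0, 0], [0, 0, 0], [0, 0, 0], [0, 0, 0], [0, 0, 0], [0, 0, 0]]' --gripper '[0.9, 0.9, 0.9, 0.9, 0.9, 0.9, 0.9, 0.9, 0.9, 0.9]'

```text
time: 19.2
tool_pos: [0.5416, -0.1949, 0.1329]
tool_rot: [-3.141, 0.001, -0.087]
contact_force: [0.7, 0.3, -2.3]
opening: 0.0197
```

Request:
carry_out --translation '[[0.0037, -0.022, 0], [0.0037, -0.022, 0], [0.0037, -0.022, 0], [0.0037, -0.022, 0], [0.0037, -0.022, 0], [0.0037, -0.022, 0], [0.0037, -0.022, 0], [0.0037, -0.022, 0], [0.0037, -0.022, 0], [0.003, -0.018, 0]]' --turn '[[0, 0, 0], [0, 0, 0], [0, 0, 0], [0, 0, 0], [0, 0, 0], [0, 0, 0], [0, 0, 0], [0, 0, 0], [0, 0, 0], [0, 0, 0]]' --gripper '[0.9, 0.9, 0.9, 0.9, 0.9, 0.9, 0.9, 0.9, 0.9, 0.9]'

```text
time: 20.2
tool_pos: [0.5959, 0.0177, 0.1329]
tool_rot: [-3.141, 0.002, -0.085]
contact_force: [0.2, -0.1, -1.8]
opening: 0.0197
```

Request:
carry_out --translation '[[0.002, -0.012, 0], [0.0013, -0.0088, 0], [0, 0, 0], [0, 0, 0], [0, 0, 0], [0, 0, 0], [0, 0, 0], [0, 0, 0], [0, 0, 0]]' --turn '[[0, 0, 0], [0, 0, 0], [0, 0, -0.01], [0, 0, -0.03], [0, 0, -0.04], [0, 0, -0.035], [0, 0, -0.02], [0, 0, 0], [0, 0, 0]]' --gripper '[0.9, 0.9, 0.9, 0.9, 0.9, 0.9, 0.9, 0.9, 0.9]'

```text
time: 21.1
tool_pos: [0.6017, 0.0346, 0.1337]
tool_rot: [3.141, -0.0, 0.047]
contact_force: [0.1, -0.7, -2.0]
opening: 0.0196
```

```bash
python3 - <<'E'
from slab import *
s=robot.observe();z=s["tool_pos"][2]-.0258+.012;print(s["time"],s["tool_pos"],s["tool_rot"],s["contact_force"],s["torque"],z);P=slab(z);save(P[0],"over_t.png");save(P[1],"over_s.png")
for n in("rack","susan"):
  for p in P: print(n,[(np.round(x["pixel"],1).tolist(),round(x["score"],2)) for x in nets.tip_of(p,n)[:1]])
E
```

```text
21.1 [0.60165291 0.03464595 0.1337123 ] [ 3.14143429e+00 -2.05538746e-05  4.71526344e-02] [ 0.14827801 -0.65090671 -2.04323814] [-0.2302821  -0.10057441 -0.04500895] 0.11991229789838173
0.71 1095 [227.9 173.8] centre@z [601.5 175.7 119.9] [[639.1, 209.8], [643.8, 115.8], [555.9, 111.4], [551.4, 205.1]]
0.69 1165 [243.4 256.7] centre@z [590.5 163.4 119.9] [[634.3, 209.6], [652.9, 87.9], [549.9, 119.7], [539.1, 233.3]]
tri [593.8 170.1 125.5] 7.7
rack [([398.2, 165.1], 0.16)]
rack [([241.2, 272.8], 0.96)]
susan [([203.9, 190.0], 0.89)]
susan [([220.9, 316.6], 0.81)]
```

Request:
carry_out --translation '[[0.0025, -0.0022, 0], [0, 0, 0], [0, 0, 0.006], [0, 0, 0.009], [0, 0, 0.008], [0, 0, 0.005], [0, 0, 0.002], [0, 0, 0.001], [0, 0, 0], [0, 0, 0]]' --turn '[[0, 0, -0.006], [0, 0, -0.006], [0, 0, 0], [0, 0, 0], [0, 0, 0], [0, 0, 0], [0, 0, 0], [0, 0, 0], [0, 0, 0], [0, 0, 0]]' --gripper '[0.9, 0.9, 0.9, 0.9, 0.9, 0.9, 0.9, 0.9, 0.9, 0.9]'

```text
time: 22.5
tool_pos: [0.6043, 0.0374, 0.103]
tool_rot: [3.141, -0.001, 0.06]
contact_force: [0.1, 0.4, -2.8]
opening: 0.02
```

```bash
python3 - <<'E'
from slab import *
s=robot.observe();z=s["tool_pos"][2]-.0258+.012;print(s["time"],s["tool_pos"],s["tool_rot"],s["contact_force"],s["torque"],z);P=slab(z)
A=cv2.resize(P[0]["img"][120:240,170:330],None,fx=4,fy=4,interpolation=cv2.INTER_CUBIC)
B=cv2.resize(P[1]["img"][190:310,180:340],None,fx=4,fy=4,interpolation=cv2.INTER_CUBIC)
cv2.imwrite("pics/low.png",cv2.resize(np.vstack([A,B]),None,fx=.62,fy=.62)[...,::-1])
E
```

```text
22.5 [0.60431021 0.03737648 0.10303904] [ 3.14142536e+00 -7.23030088e-04  5.99893097e-02] [ 0.0646333   0.4471904  -2.77524486] [-0.19328413 -0.20122542  0.03632965] 0.08923903839759459
0.58 883 [229.9 174.3] centre@z [606.5 177.8  89.2] [[638.7, 213.8], [647.7, 121.0], [568.4, 113.3], [559.6, 205.8]]
0.58 1188 [245.8 266.1] centre@z [589.1 160.7  89.2] [[634.7, 214.8], [652.1, 89.0], [548.9, 120.0], [539.2, 237.5]]
tri [595.2 169.8  96.5] 11.5
```

View pics/low.png

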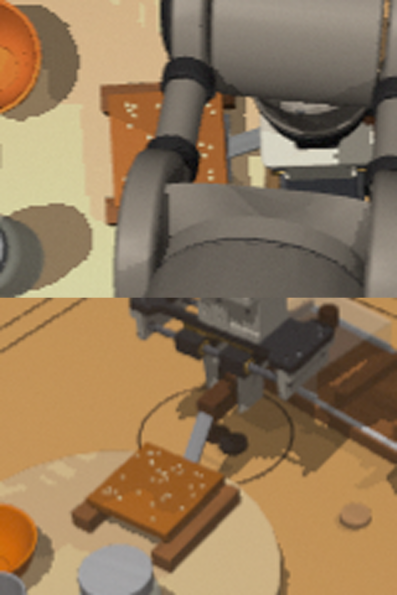

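The slab is square over the bars, with the far bar visible evenly behind it (top crop 100–235, 85–105), and centred to within about 2 mm. I lower it gently.

Request:
carry_out --translation '[[0, 0, 0.002], [0, 0, 0.002], [0, 0, 0.001], [0, 0, 0.001], [0, 0, 0.001], [0, 0, 0.001], [0, 0, 0.001], [0, 0, 0.001], [0, 0, 0.001], [0, 0, 0]]' --turn '[[0, 0, 0], [0, 0, 0], [0, 0, 0], [0, 0, 0], [0, 0, 0], [0, 0, 0], [0, 0, 0], [0, 0, 0], [0, 0, 0], [0, 0, 0]]' --gripper '[0.9, 0.9, 0.9, 0.9, 0.9, 0.9, 0.9, 0.9, 0.9, 0.9]'

```text
time: 23.7
tool_pos: [0.604, 0.0374, 0.0916]
tool_rot: [3.142, 0.0, 0.06]
contact_force: [0.7, 0.2, -1.1]
opening: 0.0196
```

Request:
carry_out --translation '[[0, 0, 0.001], [0, 0, 0.001], [0, 0, 0.001], [0, 0, 0.0005], [0, 0, 0]]' --turn '[[0, 0, 0], [0, 0, 0], [0, 0, 0], [0, 0, 0], [0, 0, 0]]' --gripper '[0.9, 0.9, 0.9, 0.9, 0.9]'

```text
time: 24.2
tool_pos: [0.604, 0.0374, 0.0881]
tool_rot: [3.142, 0.0, 0.06]
contact_force: [-0.1, 0.1, -2.1]
opening: 0.0197
```

```bash
python3 - <<'E'
from slab import *
s=robot.observe();print(s["time"],s["tool_pos"],s["tool_rot"],s["contact_force"],s["torque"]);P=slab(.081)
E
```

```text
24.2 [0.60400008 0.03738106 0.0880797 ] [3.14151177e+00 2.14353986e-04 6.00132062e-02] [-0.08446819  0.13895399 -2.06352556] [-0.06302012 -0.08480238 -0.04764152]
0.81 921 [228.7 174.4] centre@z [607.8 181.9  81. ] [[640.3, 213.6], [647.4, 120.0], [555.3, 113.1], [548.4, 206.3]]
0.81 1233 [243.3 270. ] centre@z [591.4 167.9  81. ] [[636.9, 214.0], [654.4, 85.7], [548.6, 117.4], [539.1, 237.1]]
tri [598. 175.  86.] 10.3
```

Torque shows the blade is unloaded. I start withdrawing with a slight nose-down tilt so the wire foot clears the hood behind.

Request:
carry_out --translation '[[0, 0.003, 0], [0, 0.006, 0], [0, 0.006, 0], [0, 0, -0.0018], [0, 0, -0.0018], [0, 0, -0.0018], [0, 0, -0.0018], [0, 0, 0]]' --turn '[[0, 0, 0], [0, 0, 0], [0, 0, 0], [-0.0175, 0, 0], [-0.0175, 0, 0], [-0.0175, 0, 0], [-0.0175, 0, 0], [0, 0, 0]]' --gripper '[0.9, 0.9, 0.9, 0.9, 0.9, 0.9, 0.9, 0.9]'

```text
time: 25.2
tool_pos: [0.6051, 0.0235, 0.0958]
tool_rot: [3.071, -0.001, 0.061]
contact_force: [0.1, -0.3, -1.4]
opening: 0.0194
```

```bash
python3 - <<'E'
from slab import *
s=robot.observe();print(s["time"],s["tool_pos"],s["tool_rot"],s["contact_force"],s["torque"]);P=slab(.081)
E
```

```text
25.2 [0.60506944 0.02345453 0.09576065] [ 3.07071329e+00 -5.66461149e-04  6.12948648e-02] [ 0.14723519 -0.28926665 -1.36100157] [-0.02256389 -0.08524744  0.02208957]
0.8 885 [249.  176.8] centre@z [604.  140.6  81. ] [[640.7, 212.7], [643.3, 117.3], [569.4, 115.2], [567.0, 210.4]]
0.81 1216 [245.9 270.4] centre@z [585.6 165.3  81. ] [[633.9, 217.6], [680.9, 117.7], [554.1, 114.1], [517.3, 210.2]]
tri [608.9 144.6  51.8] 0.7
```

Request:
carry_out --translation '[[0, 0.006, 0], [0, 0.012, 0], [0, 0.013, 0], [0, 0.013, 0], [0, 0.013, 0], [0, 0.013, 0], [0, 0.009, 0], [0, 0.004, 0], [0, 0, 0]]' --turn '[[0, 0, 0], [0, 0, 0], [0, 0, 0], [0, 0, 0], [0, 0, 0], [0, 0, 0], [0, 0, 0], [0, 0, 0], [0, 0, 0]]' --gripper '[0.9, 0.9, 0.9, 0.9, 0.9, 0.9, 0.9, 0.9, 0.9]'

```text
time: 26.3
tool_pos: [0.6099, -0.0606, 0.1012]
tool_rot: [3.072, -0.0, 0.059]
contact_force: [-0.6, 0.8, -0.8]
opening: 0.0194
```

```bash
python3 - <<'E'
from slab import *
s=robot.observe();print(s["time"],s["tool_pos"],s["tool_rot"],s["contact_force"],s["torque"]);P=slab(.081)
for p in P:
    t=nets.tip_of(p,"spatula");print(t[:1])
    Rm=R.from_euler('xyz',s["tool_rot"]).as_matrix()
    for yy in(-.1675,-.0775): print(proj(p,s["tool_pos"]+Rm@[0,yy,.0258]).round(1))
E
```

```text
26.3 [ 0.60993364 -0.0606459   0.10121039] [ 3.07155531e+00 -5.35392542e-05  5.91474771e-02] [-0.55720587  0.81071507 -0.8482723 ] [-0.01897981 -0.11930265  0.00814217]
none
0.81 1216 [245.9 269.3] centre@z [588.1 162.6  81. ] [[634.8, 214.5], [652.1, 86.4], [548.6, 117.4], [539.1, 237.1]]
[{'pixel': [288.2, 182.2], 'score': 0.74}]
[267.6 180.7]
[310.8 178.7]
[{'pixel': [267.7, 246.9], 'score': 0.73}]
[259.1 259. ]
[280.7 237.2]
```

Request:
carry_out --translation '[[0, 0.0007, -0.01], [0, 0.0014, -0.02], [0, 0.002, -0.03], [0, 0.0014, -0.02], [0, 0, 0], [-0.004, 0.011, 0], [-0.01, 0.026, 0], [-0.014, 0.037, 0], [-0.014, 0.037, 0], [-0.014, 0.037, 0]]' --turn '[[0, 0, 0], [0, 0, 0], [0, 0, 0], [0, 0, 0], [0.07, 0, 0], [0, 0, 0], [0, 0, 0], [0, 0, 0], [0, 0, 0], [0, 0, 0]]' --gripper '[0.9, 0.9, 0.9, 0.9, 0.9, 0.9, 0.9, 0.9, 0.9, 0.9]'

```text
time: 27.6
tool_pos: [0.5616, -0.2127, 0.1811]
tool_rot: [3.14, 0.002, 0.06]
contact_force: [0.8, -0.3, -1.1]
opening: 0.0195
```

Request:
carry_out --translation '[[-0.014, 0.037, 0], [-0.014, 0.037, 0], [-0.014, 0.037, 0], [-0.014, 0.037, 0], [-0.007, 0.022, 0], [0, 0, 0]]' --turn '[[0, 0, 0], [0, 0, 0], [0, 0, 0], [0, 0, 0], [0, 0, 0], [0, 0, 0]]' --gripper '[0.9, 0.9, 0.9, 0.9, 0.9, 0.9]'

```text
time: 28.2
tool_pos: [0.508, -0.3881, 0.1808]
tool_rot: [3.14, 0.002, 0.056]
contact_force: [0.4, 1.0, -1.2]
opening: 0.0197
```

Request:
carry_out --translation '[[0, 0, 0], [0, 0, 0], [0, 0, 0], [0, 0, 0], [0, 0, 0], [0, 0, 0], [0, 0, 0], [0, 0, 0], [0, 0, 0], [0, 0, 0]]' --turn '[[0, 0, 0.12], [0, 0, 0.147], [0, 0, 0.147], [0, 0, 0.147], [0, 0, 0.147], [0, 0, 0.147], [0, 0, 0.147], [0, 0, 0.147], [0, 0, 0.147], [0, 0, 0.147]]' --gripper '[0.9, 0.9, 0.9, 0.9, 0.9, 0.9, 0.9, 0.9, 0.9, 0.9]'

```text
time: 29.2
tool_pos: [0.5099, -0.3835, 0.1811]
tool_rot: [3.14, 0.0, -1.388]
contact_force: [-0.3, -0.0, -1.5]
opening: 0.0199
```

Request:
carry_out --translation '[[0, 0, 0], [0, 0, 0], [0, 0, 0]]' --turn '[[0, 0, 0.13], [0, 0, 0], [0, 0, 0]]' --gripper '[0.9, 0.9, 0.9]'

```text
time: 29.5
tool_pos: [0.5101, -0.3838, 0.1813]
tool_rot: [3.141, 0.0, -1.509]
contact_force: [0.3, 0.2, -1.4]
opening: 0.0199
```

```bash
python3 - <<'E'
from slab import *
s=robot.observe();print(s["time"],s["tool_pos"],s["tool_rot"],s["contact_force"],s["torque"]);P=slab(.081)
t=nets.tip_of(P[0],"spatula");print(t[:1],atz(P[0],t[0]["pixel"],s["tool_pos"][2]-.0258))
E
```

```text
29.5 [ 0.51009398 -0.38381966  0.18126329] [ 3.14071816e+00  1.01092106e-04 -1.50894303e+00] [ 0.28142809  0.17547362 -1.40703863] [-0.02492831  0.09326553  0.01725491]
none
0.95 1240 [245.1 267.7] centre@z [593.2 159.7  81. ] [[632.8, 222.0], [683.6, 123.6], [554.6, 113.3], [514.2, 208.6]]
[{'pixel': [517.4, 161.0], 'score': 0.94}] [ 0.63339279 -0.37566909  0.15546329]
```

Request:
carry_out --translation '[[0, 0, 0.02], [0, 0, 0.035], [0, 0, 0.04], [0, 0, 0.03], [0, 0, 0.018], [0, 0, 0.006], [0, 0, 0.003], [0, 0, 0.001], [0, 0, 0]]' --turn '[[0, 0, 0], [0, 0, 0], [0, 0, 0], [0, 0, 0], [0, 0, 0], [0, 0, 0], [0, 0, 0], [0, 0, 0], [0, 0, 0]]' --gripper '[0.9, 0.9, 0.9, 0.9, 0.9, 0.9, 0.9, 0.9, 0.9]'

```text
time: 30.65
tool_pos: [0.5108, -0.385, 0.0296]
tool_rot: [-3.14, -0.002, -1.513]
contact_force: [0.5, -0.7, -1.1]
opening: 0.0194
```

Request:
carry_out --translation '[[0, 0, 0.001], [0, 0, 0.001], [0, 0, 0]]' --turn '[[0, 0, 0], [0, 0, 0], [0, 0, 0]]' --gripper '[0.9, 0.9, 0.9]'

```text
time: 30.95
tool_pos: [0.5102, -0.3845, 0.0267]
tool_rot: [-3.141, -0.0, -1.513]
contact_force: [0.3, -0.6, -1.4]
opening: 0.0194
```

Request:
carry_out --translation '[[0, 0, 0.0005], [0, 0, 0.0005], [0, 0, 0]]' --turn '[[0, 0, 0], [0, 0, 0], [0, 0, 0]]' --gripper '[0.9, 0.9, 0.9]'

```text
time: 31.25
tool_pos: [0.5103, -0.3845, 0.0258]
tool_rot: [-3.141, -0.0, -1.513]
contact_force: [-1.4, 0.5, 1.6]
opening: 0.0195
```

Request:
carry_out --translation '[[0, 0, 0], [0, 0, 0], [0, 0, 0], [0, 0, 0], [0, 0, -0.01], [0, 0, -0.03], [0, 0, -0.04], [0, 0, -0.04], [0, 0, -0.04], [0, 0, 0]]' --turn '[[0, 0, 0], [0, 0, 0], [0, 0, 0], [0, 0, 0], [0, 0, 0], [0, 0, 0], [0, 0, 0], [0, 0, 0], [0, 0, 0], [0, 0, 0]]' --gripper '[0.2, 0.1, 0, 0, 0, 0, 0, 0, 0, 0]'

```text
time: 32.25
tool_pos: [0.5125, -0.3866, 0.1932]
tool_rot: [-3.133, -0.01, -1.513]
contact_force: [0.4, 0.0, -0.1]
opening: 0.0458
```

Request:
carry_out --translation '[[0, 0.035, 0], [0, 0.035, 0], [0, 0.035, 0], [0, 0.035, 0], [0, 0.035, 0], [0, 0.035, 0], [0, 0.03, 0], [0, 0, 0]]' --turn '[[0, 0, 0], [0, 0, 0], [0, 0, 0], [0, 0, 0], [0, 0, 0], [0, 0, 0], [0, 0, 0], [0, 0, 0]]' --gripper '[0, 0, 0, 0, 0, 0, 0, 0]'

```text
time: 33.05
tool_pos: [0.2678, -0.3982, 0.1857]
tool_rot: [3.141, 0.0, -1.516]
contact_force: [0.0, -0.0, -0.7]
opening: 0.046
```

```bash
python3 - <<'E'
from slab import *
s=robot.observe();print(s["time"],s["tool_pos"],s["contact_force"],s["opening"]);P=slab(.081)
p=P[0]
for n in "susan rack server jar bowl holder striker man_a man_b cup spatula spatula_grip hood_knob".split():
    print(n,[(np.round(x["pixel"]).tolist(),round(x["score"],2)) for x in nets.tip_of(p,n)[:2]])
A=p["img"][90:360,100:530];B=cv2.resize(P[1]["img"][120:440,120:440],None,fx=.9,fy=.9)
A=cv2.resize(A,None,fx=1.8,fy=1.8,interpolation=cv2.INTER_CUBIC)
c=np.zeros((600,800,3),np.uint8);c[:486,:774]=A
b=cv2.resize(P[1]["img"][170:320,150:410],None,fx=1,fy=1);c[450:600,:260]=b
b=cv2.resize(P[1]["img"][370:440,250:340],None,fx=1,fy=1);c[500:570,300:390]=b
cv2.imwrite("pics/final.png",c[...,::-1])
E
```

```text
33.05 [ 0.2678063  -0.39821543  0.1857037 ] [ 0.00879358 -0.01861167 -0.67785855] 0.04599401587552206
0.82 2143 [240.1 182.4] centre@z [592.1 158.3  81. ] [[640.3, 216.2], [649.7, 119.9], [554.7, 110.8], [545.6, 206.7]]
0.73 1263 [243.9 269.9] centre@z [590.5 166.9  81. ] [[634.6, 218.9], [682.2, 117.7], [552.9, 114.1], [515.7, 211.3]]
tri [594.9 160.6  73.2] 1.7
susan [([205.0, 188.0], 0.62)]
rack []
server [([386.0, 224.0], 0.56)]
jar [([172.0, 224.0], 0.95)]
bowl [([173.0, 148.0], 0.94)]
holder [([139.0, 188.0], 0.61)]
striker [([319.0, 289.0], 0.68)]
man_a [([397.0, 166.0], 0.67), ([310.0, 245.0], 0.6)]
man_b [([397.0, 166.0], 0.67), ([310.0, 245.0], 0.6)]
cup [([160.0, 315.0], 0.79)]
spatula [([485.0, 178.0], 0.59)]
spatula_grip [([498.0, 230.0], 0.97)]
hood_knob [([397.0, 167.0], 0.56), ([139.0, 187.0], 0.33)]
```

View pics/final.png

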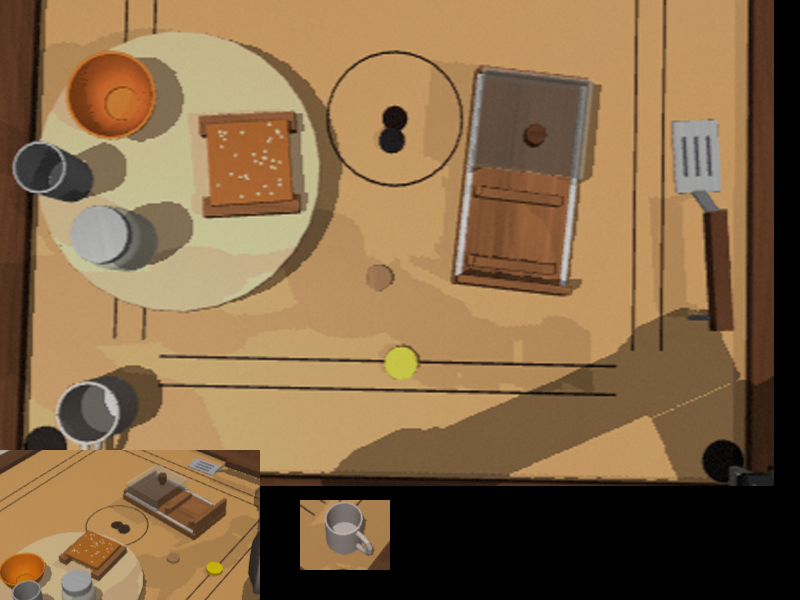

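The final view shows the slab square on the rack (about 250,163), with its centre ≈1 mm from the rack's middle. The hood is against the far stop (near edge ~525,172). The spatula lies level at right (695,155), and everything else is in place.

```bash
python3 -c "
from cell import robot
robot.hand_in(); print(robot.observe()['time'])"
```

```text
the job is handed in; nothing more can be done
the job is handed in; nothing more can be done
```

I slid the hood back, moved the brittle onto the rack with the spatula, laid the spatula down on the carrom board, and handed the job in at about 33 s.

- **Hood:** I pushed it by its knob until it stopped moving against 16 N, well over its 1.5 N friction, so I take that as the stop. The image measurement reads about 122 mm against the nominal 125 mm. I put that down to picking edges in the image and did not push it again.
- **Brittle:** I lifted it on the blade, then lowered it onto the bars in 1 mm steps. The last check puts its centre within about 1 mm of the rack's middle and its sides within about 1° of the rack. I never gripped or pressed it with the fingers.
- **Spatula:** I drew it out with a slight nose-down tilt, keeping its wire foot above the hood. It now lies at its original place with the blade and foot on the board; there was light contact of under 2 N at set-down.
- **Other things:** The jar, bowl, spoon holder, striker, men and cup appear unmoved and upright in the final picture. One oddity is that the network's top guess for a carrom man was the hood knob. The picture shows the men where they were.

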